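Peel the top bead tray off the snapped stack and show it over the mat

TASK

Pull the wooden carrier all the way out from under the shelf by its steel knob and leave it out. The bead trays on it are snapped together: take the top grey tray by its orange tab and peel it off from that corner, the far edge coming away last, so that the tray below stays down. Finish while still holding the tray in the gripper, still and roughly level, about 12 cm above the middle of the yellow mat, with the other things on the table left where they are.

Things in the scene. Friction and masses are not known exactly. Their poses are not given: they have to be found in the camera images.
- carrier (a joint): How far the wooden carrier has been pulled out of its straight track, m: 0 fully in under the shelf, 0.15 fully out at its stop. It slides horizontally along the stack's own -x axis (towards the robot, as the tray's heading shows), with about 5 N of friction, and stays where it is left.
- knob (a point): Upright steel post, 18 mm diameter, standing on the carrier's front tongue, on the centre line 135 mm in front (-x) of the tray stack's centre. 13 to 53 mm above the table; this point: centre of its top. Its axes are the carrier's: x points from the knob to the stack. With the carrier in, the shelf's front edge is 95 mm behind it (+x), board 115 to 130 mm above the table.
- top_tray: Top grey formed bead tray, loose, about 0.12 kg, flange 160 mm (x) by 120 mm (y). Origin: centre of its underside, 31 mm above the table when seated; x points away from the robot, parallel to the carrier's track, z up. Flange from 10 to 14 mm above the origin; the body below it is 140 x 100 mm and nests in the tray below with 3 mm clearance.
- tab (a point): Orange upright pull tab at the tray's near left (-x, +y) corner: a plate 28 mm along tray x, 10 mm thick along tray y, standing from 14 mm (flange top) to 50 mm above the tray's origin. This point is at (-66, +48, +36) mm in the tray's frame, in the middle of the upper part; axes as the tray's. Pinch its two broad sides, across y.
- second_tray (a joint): How far the next tray has been lifted off those below, m: 0 seated. 0.3 kg, clings with about 5 N more; must stay down. Its four sprung blue nubs (at tray x = -35 and +55 mm, both long edges, up to 55 mm above the table) hook 2.5 mm over the top tray's flange; each lets go at about 4 N after 4 mm of lift. Lifted level all four hold at once; turned 0.3 rad about its far flange edge, tab end up, it is free.
- mat: Yellow mat, 200 mm (x) by 160 mm (y), 4 mm thick, fixed to the table on the left or the right of the stack (a white divided bead organizer 200 x 160 x 36 mm, also fixed, is on the other side). Origin: centre of its underside, on the table.
- pliers_a: Green-handled pliers lying on the mat, 125 mm long, 12 mm high, loose. Leave alone. Origin: middle, underside.
- dish: Small white dish on the mat, 52 mm across, 22 mm high, loose. Leave alone. Origin: centre of the underside.
- bowl: White bowl of beads, 120 mm across, 55 mm high, loose. Leave alone. Origin: centre of the underside.
- jar_a: Amber jar, 44 mm diameter, 55 mm high, loose. Leave alone. Origin: centre of the underside.
- jar_b: Green jar, 44 mm diameter, 55 mm high, loose. Leave alone. Origin: centre of the underside.
- pliers_b: Blue-handled pliers lying on the table, 125 mm long, 12 mm high, loose. Leave alone. Origin: middle, underside.
There are look-alikes about, which are no part of the job. What is shaped like the top_tray but green or turquoise is not meant.

How it is judged:
By the outcome, as a careful person would: the job done as asked, in the order asked, and still so for the second after the job is handed in, while the arm keeps its last pose, push and grip.
It also fails if it takes over 64 s, if anything falls off the work surface, if the arm or the gripper's body presses on something with over 40 N, if the wrist force passes 120 N, or if a joint passes its speed limit or range.

ROBOT

A 6-joint arm with a two-finger parallel gripper is mounted at the origin on the work surface. World frame = base frame: x ahead of the robot, y to its left, z up, the work surface at z = 0. Lengths are in m, angles in rad, forces in N, time in s.
With the tool pointing down it reaches from about 0.375 to 0.925 m from the base axis. Payload 5.7 kg.
Tool frame: the origin (TCP) lies midway between the tips of the shut fingers; the grasp point (between the pads) lies 19 mm behind it; z points along the fingers, x is the direction in which the jaws open and shut, and the axes are right-handed (so a half turn about z gives the same grasp; the last joint's range is limited). The gripper opens to 88 mm and grips with 3 to 60 N. Pads are 20 mm wide; open, the fingers measure 115 mm over their backs; the gripper's body (75 mm by 178 mm) begins 61 mm behind the grasp point.
Start: joints at [1.222, 0.359, 1.51, -0, 1.272, -0.115], TCP at [0.139, 0.584, 0.223] pointing down, gripper open.
Joint ranges: [-2.97, 2.97], [-1.01, 2.36], [0.21, 2.38], [-0.96, 4.11], [0.2, 2.71], [-2.98, 2.98]. Speed limits (rad/s): [2.39, 2.39, 3.14, 3.14, 3.14, 3.14].

INTERFACE

Orientations are given as a unit quaternion [x, y, z, w].
In Python, from bench import move_ptp, servo_line, goto_joints, move_gripper, sleep, inverse_kinematics, capture, PlanningError, close_job, spot_in, silhouettes, current_clock, current_joint_pos, current_qvel, current_joint_torque, current_position, current_orientation, current_force, current_torque, current_finger_gap gives the robot as it stands. Calls block until the motion is done:
- move_ptp(position, orientation): joint-space move of the TCP to a pose.
- servo_line(position, orientation=None, rate=0.15, contact_N=None): straight line of the TCP; orientation=None keeps the orientation; rate is the mean speed in m/s. With contact_N (N) it stops when the force on the tool has changed by that much, and returns True; else False.
- goto_joints(angles): joint-space move.
- move_gripper(opening): finger opening in m; the grip force is fixed at half the most; returns when the fingers have stopped.
- sleep(seconds).
- inverse_kinematics(position, orientation): joint angles nearest the present ones, or None.
- capture(name): name is "side" or "top"; returns a dict with "image" (384x512x3 uint8, blue, green, red), "range_z" (384x512 float32, m along the optical axis (not along the pixel's ray), 0 where there is no reading), "intrinsics" (3x3 intrinsics, pixels), "R" (3x3) and "t" (3): a world point X has camera coordinates R X + t. Camera axes: x right, y down, z forward; pixel columns grow to the right and rows downward; lengths in m; the calibration is good to about 2 mm. A picture is of the moment at which its call begins.
A pose or a line that the arm cannot do raises PlanningError and nothing moves.
- close_job(): hands the job in, once; it reports no verdict.
Trained networks look in the newest picture that a camera, given by its name, has taken for a name from the list of things; names that differ only in an ending like _2 or _b are one class to them, and where a whole thing is asked for, a point or a joint stands for the part that bears it (a point fixed in the world has none). Each returns a list of dicts, best first, with "conf" (0 to 1); they miss things now and then, are a little off and sometimes report something else, mostly with a low value. They report only what shows in the picture. A call takes as long as a camera call. They do not tell look-alikes from the thing itself.
- spot_in(camera, query): "xy" ([column, row] in pixels, amid what is visible of it).
- silhouettes(camera, query): "region" (384x512 bool, what is visible of it) and "xy" ([column, row] in pixels, amid what is visible of it).
Readings, each from a call of its own:
- current_clock(): time.
- current_joint_pos(): joint angles.
- current_qvel(): joint speeds.
- current_joint_torque(): joint torques, N m.
- current_position(): TCP position.
- current_orientation(): TCP orientation.
- current_force(): force on the tool from outside, world axes, zero at the start.
- current_torque(): the same for the moment, N m.
- current_finger_gap(): finger opening in m.
Only numpy, scipy, OpenCV 4.12 (cv2) and the standard library are available. Lean on these libraries where they do the work, as an engineer would, in place of code of your own. Each camera call takes 0.05 s, during which the arm holds its last target.

## Working session

There is one attempt and no reset: what is moved stays moved. The work goes in short steps, each a Python script; the robot and the scene stay as the last script left them, time stands still between calls to the robot, and variables do not carry over. Pictures are saved under pics/ and viewed, and the job is handed in when it is done.

```bash
mkdir -p pics; ls; python3 - <<'E'
from bench import *
import cv2,numpy as np
for n in("top","side"):
    c=capture(n); cv2.imwrite(f"pics/{n}0.png",c["image"]); print(n,c["intrinsics"].tolist(),c["R"].round(4).tolist(),c["t"].round(4).tolist())
    for q in("knob","tab","top_tray","mat","carrier","bowl","jar_a","pliers_a","dish"):
        print(q,[(np.round(d["xy"]).tolist(),round(d["conf"],2)) for d in spot_in(n,q)][:4])
print(current_clock())
E
```

```text
pics
top [[456.1125976689922, 0.0, 250.7092164256857], [0.0, 456.1125976689922, 192.50812975072301], [0.0, 0.0, 1.0]] [[-0.071, -0.9975, 0.0011], [-0.9765, 0.0693, -0.204], [0.2034, -0.0156, -0.979]] [0.0148, 0.5349, 1.3732]
knob [([262.0, 152.0], 0.91), ([349.0, 196.0], 0.68)]
tab [([339.0, 269.0], 0.86), ([228.0, 241.0], 0.67), ([261.0, 140.0], 0.66), ([371.0, 138.0], 0.47)]
top_tray [([339.0, 271.0], 0.97), ([225.0, 242.0], 0.87), ([260.0, 139.0], 0.56)]
mat [([334.0, 196.0], 0.71)]
carrier [([263.0, 155.0], 0.8)]
bowl [([112.0, 157.0], 0.61)]
jar_a [([402.0, 182.0], 0.73), ([92.0, 200.0], 0.49)]
pliers_a [([351.0, 199.0], 0.77), ([371.0, 139.0], 0.7), ([260.0, 139.0], 0.55)]
dish [([320.0, 178.0], 0.73)]
side [[382.7966362069919, 0.0, 256.0513217727017], [0.0, 382.7966362069919, 188.34627588058058], [0.0, 0.0, 1.0]] [[0.7127, -0.7015, 0.0005], [-0.4118, -0.419, -0.8092], [0.5678, 0.5765, -0.5875]] [-0.373, 0.2746, 0.8278]
knob [([167.0, 142.0], 0.67), ([310.0, 192.0], 0.65)]
tab [([321.0, 178.0], 0.85), ([267.0, 318.0], 0.84), ([208.0, 217.0], 0.76)]
top_tray [([268.0, 318.0], 0.85)]
mat [([334.0, 267.0], 0.77)]
carrier [([313.0, 191.0], 0.86)]
bowl [([211.0, 135.0], 0.62)]
jar_a [([433.0, 304.0], 0.82), ([167.0, 141.0], 0.53)]
pliers_a [([354.0, 273.0], 0.59), ([429.0, 251.0], 0.55), ([336.0, 241.0], 0.27)]
dish [([337.0, 240.0], 0.7)]
1.0
```

View pics/top0.png

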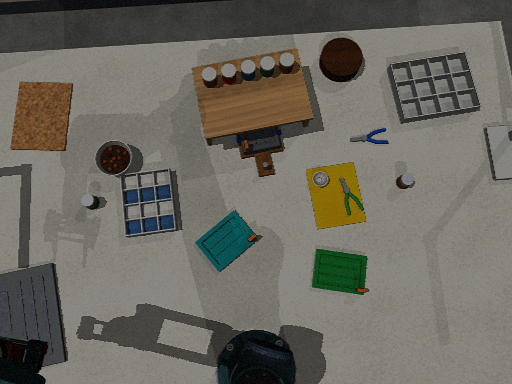

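View pics/side0.png

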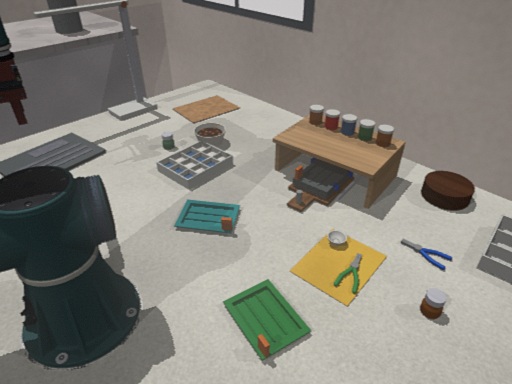

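The top view shows the knob near (265,163) and the orange tab near (247,146), both just in front of the shelf. The mat is at (337,196), on the robot's right. The green tray (340,271) and turquoise tray (227,241) are the look-alikes. I'll zoom in and measure.

```bash
cat > h.py <<'E'
from bench import *
import cv2,numpy as np
def cloud(c):
    K=c["intrinsics"];z=c["range_z"];v,u=np.mgrid[0:z.shape[0],0:z.shape[1]]
    P=np.stack([(u-K[0,2])/K[0,0]*z,(v-K[1,2])/K[1,1]*z,z],-1)
    return (P-c["t"])@c["R"]
def ray(c,uv,zw):
    K=c["intrinsics"];d=np.array([(uv[0]-K[0,2])/K[0,0],(uv[1]-K[1,2])/K[1,1],1.])
    o=-c["R"].T@c["t"];d=c["R"].T@d
    return o+d*(zw-o[2])/d[2]
def proj(c,X):
    p=c["R"]@np.asarray(X)+c["t"];q=c["intrinsics"]@p;return q[:2]/q[2]
def crop(c,u0,v0,w,h,s,name):
    cv2.imwrite(name,cv2.resize(c["image"][v0:v0+h,u0:u0+w],None,fx=s,fy=s,interpolation=cv2.INTER_CUBIC))
E
python3 - <<'E'
from h import *
c=capture("top");crop(c,190,80,130,100,6,"pics/t1.png")
P=cloud(c);np.save("pt.npy",P)
hsv=cv2.cvtColor(c["image"],cv2.COLOR_BGR2HSV)
s=capture("side");crop(s,250,120,130,100,6,"pics/s1.png");Q=cloud(s)
hs=cv2.cvtColor(s["image"],cv2.COLOR_BGR2HSV)
for n,cc,q in(("top",c,"knob"),("side",s,"knob"),("top",c,"tab"),("side",s,"tab")):
    for d in silhouettes(n,q)[:4]:
        m=d["region"];pp=cloud(cc)[m];print(n,q,round(d["conf"],2),np.round(d["xy"]),m.sum(),np.round(np.median(pp,0),4),"lo",np.round(np.percentile(pp,5,0),3),"hi",np.round(np.percentile(pp,95,0),3))
m=cv2.inRange(hsv,(20,120,80),(33,255,255))>0; 
pts=P[m&(abs(P[...,2])<.02)];print("mat",len(pts),pts.mean(0),cv2.minAreaRect(pts[:,:2].astype(np.float32)*1000))
for d in silhouettes("top","mat"):
    m=d["region"];print("mat",d["conf"],m.sum(),cv2.minAreaRect(P[m][:,:2].astype(np.float32)*1000))
E
```

```text
top knob 0.79 [262. 155.] 675 [ 0.666  -0.0662  0.0136] lo [ 0.605 -0.122  0.005] hi [0.715 0.002 0.05 ]
side knob 0.73 [322. 176.] 1169 [ 0.7472 -0.0571  0.0369] lo [ 0.677 -0.119  0.032] hi [ 0.822 -0.006  0.078]
top tab 0.91 [259. 140.] 718 [ 0.7123 -0.0634  0.0383] lo [ 0.678 -0.116  0.031] hi [ 0.744 -0.009  0.071]
top tab 0.76 [338. 272.] 2060 [ 0.2725 -0.2827  0.0069] lo [ 0.216 -0.352 -0.001] hi [ 0.329 -0.209  0.018]
top tab 0.72 [227. 242.] 1934 [0.3955 0.0652 0.0068] lo [ 0.328 -0.006 -0.001] hi [0.461 0.135 0.018]
side tab 0.92 [209. 213.] 1604 [0.3935 0.0648 0.0073] lo [ 0.329 -0.023  0.001] hi [0.461 0.134 0.033]
side tab 0.6 [320. 177.] 1071 [ 0.7489 -0.055   0.0357] lo [ 0.678 -0.117  0.032] hi [ 0.822 -0.007  0.058]
side tab 0.57 [267. 319.] 3838 [ 0.2734 -0.2866  0.0057] lo [ 0.21  -0.356  0.001] hi [ 0.329 -0.211  0.017]
mat 2492 [ 0.51306171 -0.29643797  0.0040423 ] ((519.0782470703125, -298.0450134277344), (201.11634826660156, 161.9239959716797), 5.373115539550781)
mat 0.68 2688 ((456.20623779296875, -171.39981079101562), (236.0533905029297, 490.4766845703125), 25.507217407226562)
```

View pics/t1.png

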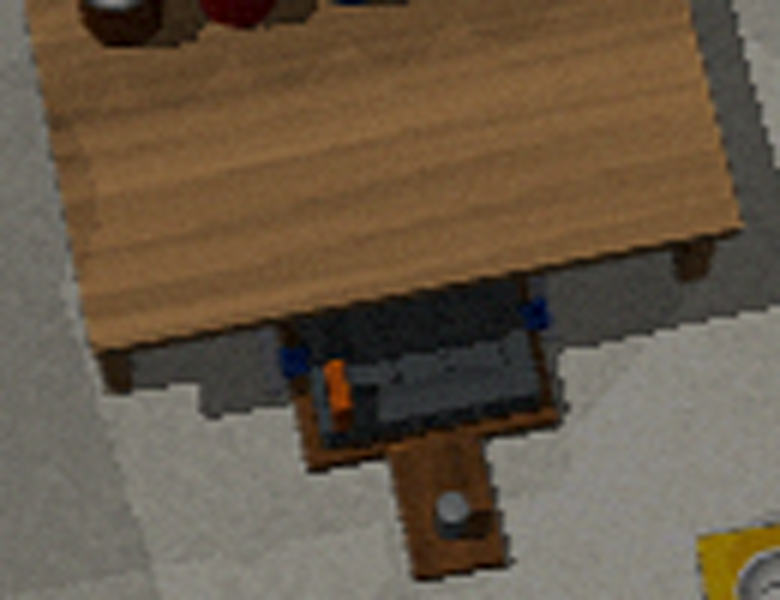

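View pics/s1.png

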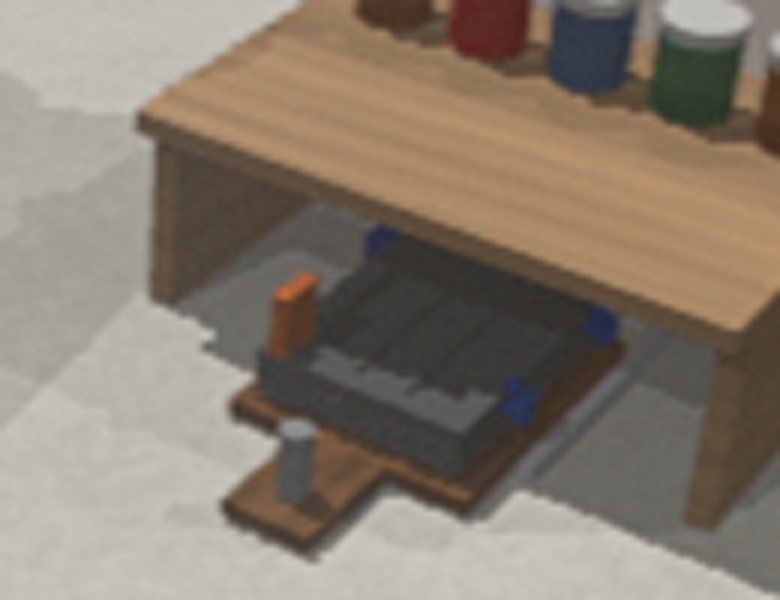

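The crops show the knob top at top-view pixel (265.5,164.3) and side-view pixel (299.5,191.3). The tab is at about (246,145) in the top view. Next is the stack pose: heading from the coloured points and carrier edges.

```bash
python3 - <<'E'
from h import *
c=capture("top");s=capture("side")
print("knob",ray(c,(265.5,164.3),.053),ray(s,(299.5,191.3),.053))
for n,cc in(("top",c),("side",s)):
    P=cloud(cc);hsv=cv2.cvtColor(cc["image"],cv2.COLOR_BGR2HSV)
    near=(np.hypot(P[...,0]-.70,P[...,1]+.02)<.06)
    m=near&(cv2.inRange(hsv,(3,170,90),(16,255,255))>0)&(P[...,2]>.05)
    p=P[m];print(n,"tab",len(p),p.mean(0).round(4),p.min(0).round(3),p.max(0).round(3))
    t=p[p[:,2]>.077];print(" top face",len(t),t.mean(0).round(4))
    k=(np.hypot(P[...,0]-.63,P[...,1]+.07)<.03)&(P[...,2]>.045)
    p=P[k];print(" knob",len(p),p.mean(0).round(4),p.min(0).round(3),p.max(0).round(3))
    # shelf top heading
    b=(P[...,2]>.122)&(P[...,2]<.137)&(P[...,0]>.6)&(P[...,0]<1.1)
    r=cv2.minAreaRect(P[b][:,:2].astype(np.float32)*1000);print(" shelf",r)
    # flange front edge
    f=(P[...,2]>.038)&(P[...,2]<.05)&(P[...,0]>.62)&(P[...,0]<.86)&(P[...,1]>-.16)&(P[...,1]<.03)
    p=P[f];print(" flange",len(p),cv2.minAreaRect(p[:,:2].astype(np.float32)*1000))
    b=near=(np.hypot(P[...,0]-.74,P[...,1]+.06)<.13)&(cv2.inRange(hsv,(105,120,40),(130,255,255))>0)&(P[...,2]<.07)
    nl,lab,st,ce=cv2.connectedComponentsWithStats(b.astype(np.uint8))
    for i in range(1,nl):
        if st[i,4]>5: print(" nub",st[i,4],P[lab==i].mean(0).round(4))
E
```

```text
knob [ 0.6230866  -0.07658733  0.053     ] [ 0.62186338 -0.078652    0.053     ]
top tab 23 [ 0.6868 -0.0182  0.0811] [ 0.675 -0.022  0.076] [ 0.699 -0.013  0.086]
 top face 21 [ 0.6869 -0.0185  0.0816]
 knob 23 [ 0.6236 -0.075   0.0529] [ 0.617 -0.082  0.047] [ 0.632 -0.068  0.056]
 shelf ((837.9083862304688, -47.33555603027344), (244.15782165527344, 341.166748046875), 7.196700572967529)
 flange 377 ((711.4398803710938, -64.94725799560547), (125.14971923828125, 130.3272705078125), 50.04109573364258)
 nub 13 [ 0.7307 -0.1298  0.0436]
 nub 14 [0.7122 0.0034 0.0492]
side tab 8 [ 0.6855 -0.0201  0.0793] [ 0.676 -0.022  0.078] [ 0.697 -0.018  0.081]
 top face 8 [ 0.6855 -0.0201  0.0793]
 knob 27 [ 0.6228 -0.0785  0.0497] [ 0.615 -0.087  0.047] [ 0.632 -0.07   0.052]
 shelf ((826.9053955078125, 1102.0242919921875), (399.9420471191406, 2651.70703125), 3.9373226165771484)
 flange 489 ((724.1293334960938, -64.7405776977539), (209.55386352539062, 146.74234008789062), 7.437260627746582)
 nub 11 [ 0.7279 -0.132   0.0405]
```

```bash
cat >> h.py <<'E'
from scipy.spatial.transform import Rotation as Rn
TH=np.deg2rad(7.4); X=np.array([np.cos(TH),np.sin(TH),0]); Y=np.array([-np.sin(TH),np.cos(TH),0]); Z=np.array([0,0,1.])
def ori(sgn=1,tilt=0.):
    x=Y*sgn;z=-Z
    R=Rn.from_matrix(np.stack([x,np.cross(z,x),z],1))
    return (Rn.from_rotvec(Y*tilt)*R).as_quat()
KN=np.array([.623,-.0768,0]); TAB=np.array([.6863,-.0188,0])
E
python3 - <<'E'
from h import *
for sg in(1,-1):
    for nm,p,t in(("knob",KN+Z*.025,0),("knobup",KN+Z*.2,0),("out",KN-X*.15+Z*.025,0),("tab",TAB-X*.15+Z*.05,0),("peel",TAB-X*.15+np.array([0,0,.1]),.4),("mat",np.array([.447,-.259,.141]),0)):
        q=inverse_kinematics(p,ori(sg,t));print(sg,nm,None if q is None else np.round(q,2))
E
```

```text
1 knob [-0.23  0.62  1.62 -0.    0.9  -1.93]
1 knobup [-0.23  0.42  1.47 -0.    1.25 -1.93]
1 out [-0.34  0.48  1.95 -0.    0.71 -2.04]
1 tab [-0.2   0.49  1.82 -0.    0.84 -1.9 ]
1 peel [-0.13  0.63  1.46 -0.1   1.45 -1.8 ]
1 mat [-0.66  0.33  1.78 -0.    1.02 -2.36]
-1 knob [-0.23  0.62  1.62 -0.    0.9   1.21]
-1 knobup [-0.23  0.42  1.47 -0.    1.25  1.21]
-1 out [-0.34  0.48  1.95 -0.    0.71  1.1 ]
-1 tab [-0.2   0.49  1.82 -0.    0.84  1.24]
-1 peel [-0.13  0.63  1.46 -0.1   1.45  1.35]
-1 mat [-0.66  0.33  1.78 -0.    1.02  0.78]
```

```bash
python3 - <<'E'
from h import *
o=ori(-1)
move_gripper(.06)
move_ptp(KN+Z*.2,o)
servo_line(KN+Z*.085,o,rate=.2)
print("touch",servo_line(KN+Z*.026,o,rate=.08,contact_N=8))
move_gripper(0)
print(current_finger_gap(),current_force().round(1) if hasattr(current_force(),'round') else current_force(),current_position(),current_clock())
c=capture("side");crop(c,220,90,180,135,4,"pics/s2.png")
E
```

```text
touch False
0.017649891515894484 [0.4 7.2 2.2] [ 0.62271422 -0.07475946  0.02606337] 7.3
```

View pics/s2.png

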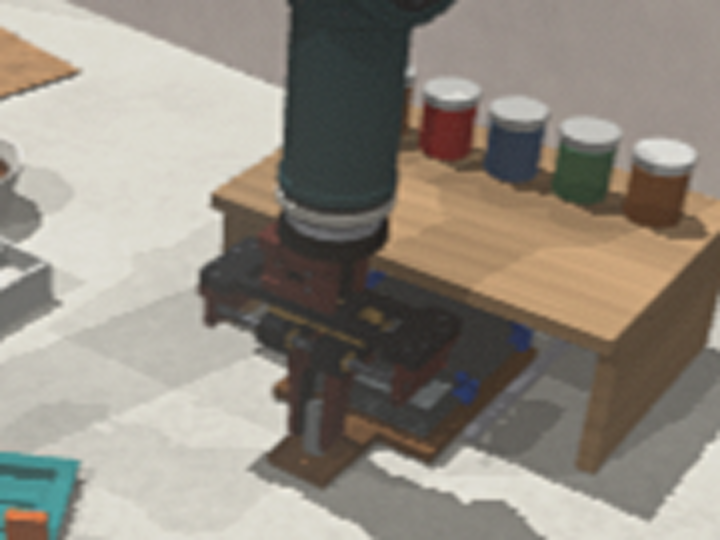

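The fingers hold the knob with a 17.6 mm gap, clear of the shelf. The reading puts the knob about 2 mm further to +y than I measured, so I'll shift the pull line by that.

```bash
sed -i 's/KN=np.array(\[.623,-.0768,0\])/KN=np.array([.623,-.0744,0])/' h.py; python3 - <<'E'
from h import *
o=ori(-1)
for d in(.04,.09,.14):
    servo_line(KN-X*d+Z*.026,o,rate=.06)
    p=current_position();print(d,p.round(4),"along",round(float((KN-p)@X),4),"lat",round(float((p-KN)@Y),4),current_force().round(1),round(current_finger_gap(),4))
print(servo_line(KN-X*.165+Z*.026,o,rate=.03,contact_N=18))
p=current_position();print(p.round(4),"along",round(float((KN-p)@X),4),"lat",round(float((p-KN)@Y),4),current_force().round(1),current_clock())
c=capture("top");crop(c,190,80,160,120,5,"pics/t3.png")
E
```

```text
0.04 [ 0.5836 -0.0798  0.0261] along 0.0398 lat -0.0003 [ 2.2  0.  -1.6] 0.0173
0.09 [ 0.5336 -0.0862  0.0261] along 0.0902 lat -0.0002 [ 2.2 -1.6 -0.3] 0.0173
0.14 [ 0.484  -0.0926  0.026 ] along 0.1401 lat -0.0002 [ 1.8 -2.4 -0.4] 0.0174
True
[ 0.474  -0.0939  0.026 ] along 0.1502 lat -0.0002 [1.1 1.1 0.7] 10.6583
```

View pics/t3.png

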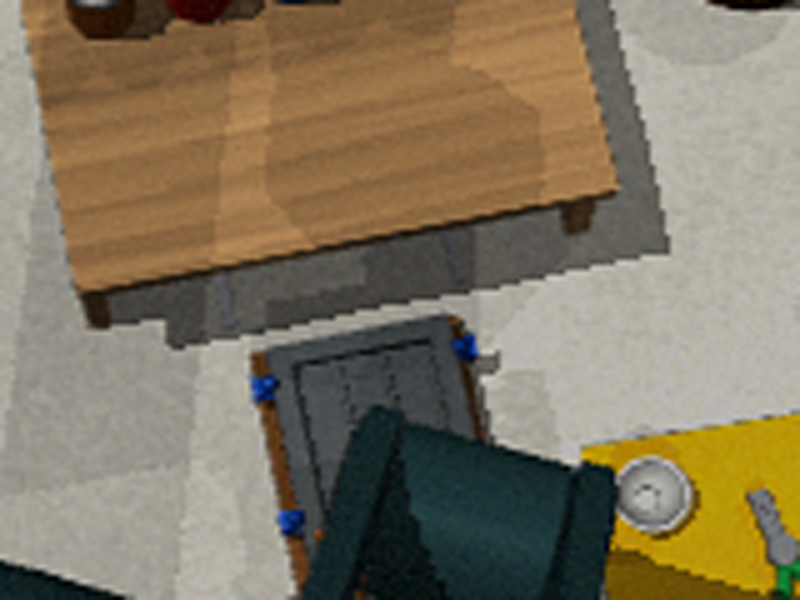

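It stopped against the end stop at 0.150 m with little side force. I'll release, move aside and measure the tab.

```bash
python3 - <<'E'
from h import *
o=ori(-1)
move_gripper(.05)
p=current_position();servo_line([p[0],p[1],.13],o,rate=.2)
move_ptp([.42,.2,.25],o)
for n in("top","side"):
    cc=capture(n);P=cloud(cc);hsv=cv2.cvtColor(cc["image"],cv2.COLOR_BGR2HSV)
    m=(np.hypot(P[...,0]-.537,P[...,1]+.037)<.06)&(cv2.inRange(hsv,(3,150,80),(16,255,255))>0)&(P[...,2]>.05)
    p=P[m];print(n,"tab",len(p),p.mean(0).round(4),p.min(0).round(3),p.max(0).round(3)); t=p[p[:,2]>.076];print(len(t),t.mean(0).round(4))
    uv=proj(cc,[.538,-.038,.08]).astype(int);print(uv)
    u0=max(uv[0]-60,0);v0=max(uv[1]-60,0);print(u0,v0);crop(cc,u0,v0,120,90,6,f"pics/{n}4.png")
    k=(np.hypot(P[...,0]-.474,P[...,1]+.094)<.03)&(P[...,2]>.045);print("knob",P[k].mean(0).round(4))
    f=(P[...,2]>.038)&(P[...,2]<.05)&(np.hypot(P[...,0]-.607,P[...,1]+.075)<.12);p=P[f];print("flange",len(p),cv2.minAreaRect(p[:,:2].astype(np.float32)*1000))
print(current_clock())
E
```

```text
top tab 30 [ 0.5374 -0.0373  0.0803] [ 0.523 -0.043  0.074] [ 0.55  -0.031  0.087]
28 [ 0.5369 -0.0376  0.0807]
[255 189]
195 129
knob [ 0.4752 -0.0932  0.0524]
flange 883 ((609.7319946289062, -76.35377502441406), (162.0309600830078, 146.8065948486328), 7.226891040802002)
side tab 16 [ 0.5347 -0.0404  0.0794] [ 0.524 -0.044  0.077] [ 0.544 -0.037  0.082]
16 [ 0.5347 -0.0404  0.0794]
[269 189]
209 129
knob [ 0.4731 -0.0979  0.0509]
flange 715 ((608.8848876953125, -78.62150573730469), (165.49269104003906, 147.64614868164062), 7.642966270446777)
13.3833
```

View pics/top4.png

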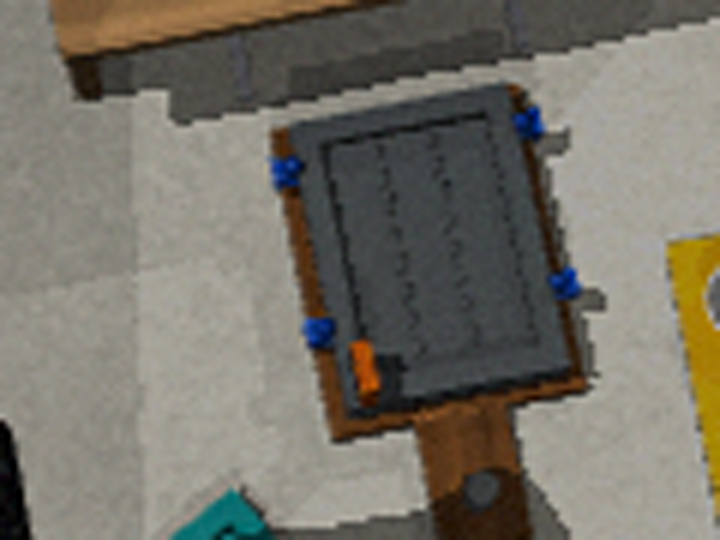

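View pics/side4.png

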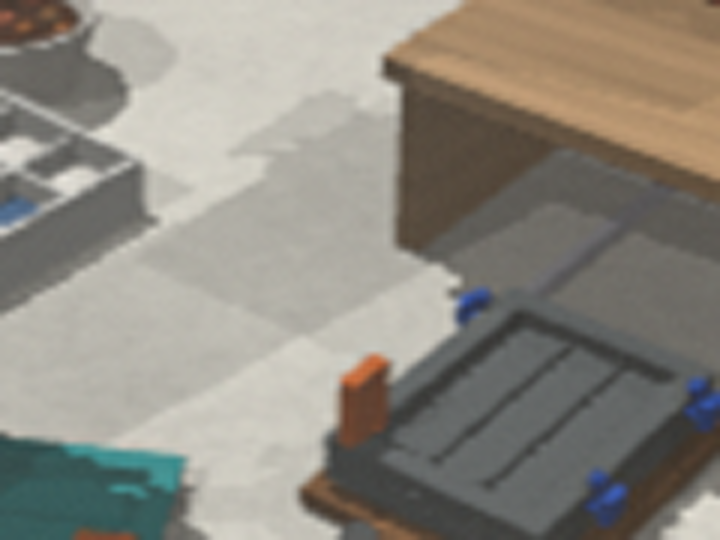

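The carrier is out: the top view shows the whole tray clear of the shelf, with the tab at about (256,191), or world (0.537, -0.037). The knob-based estimate agrees. I'll grasp the tab and peel.

```bash
python3 - <<'E'
from h import *
o=ori(-1)
T=np.array([.5368,-.0374,.050])
move_gripper(.032)
move_ptp(T+Z*.1,o)
servo_line(T+Z*.035,o,rate=.2)
print("touch",servo_line(T,o,rate=.06,contact_N=6))
move_gripper(0)
print(round(current_finger_gap(),4),current_force().round(1),current_position().round(4),current_clock())
c=capture("side");crop(c,200,100,150,120,5,"pics/s5.png")
E
```

```text
touch False
0.0099 [-0.   0.1  2.4] [ 0.537  -0.0374  0.0503] 16.6583
```

View pics/s5.png

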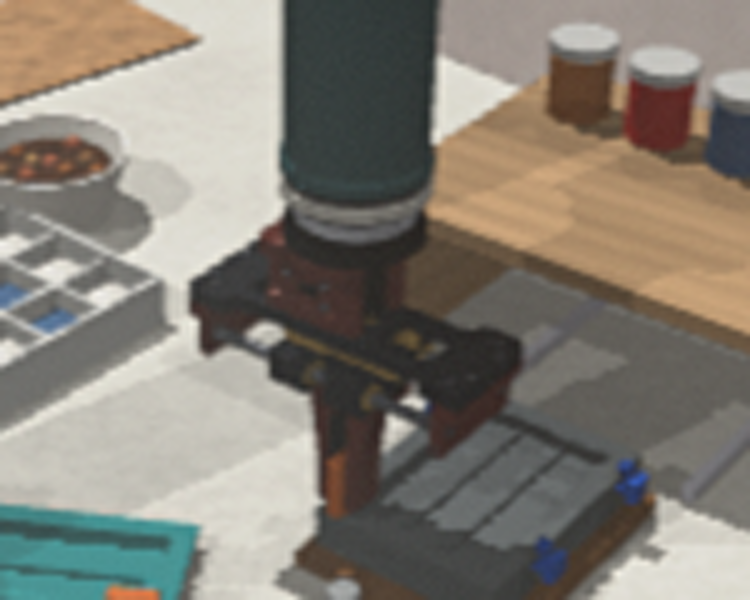

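The tab is pinched with a 9.9 mm gap and no side load. Now I'll rotate about the far flange edge in small steps.

```bash
python3 - <<'E'
from h import *
p0=current_position(); H=p0+X*.146+Z*(.041-p0[2])
print(p0)
for th in np.arange(.02,.1801,.02):
    p=H+Rn.from_rotvec(Y*th).apply(p0-H)
    servo_line(p,ori(-1,th),rate=.025)
    print(round(th,2),current_force().round(1),current_torque().round(2),(current_position()-p).round(4),round(current_finger_gap(),4))
print(current_clock())
np.save("H.npy",np.stack([p0,H]))
c=capture("side");crop(c,200,100,150,120,5,"pics/s6.png")
c=capture("top");crop(c,190,120,150,120,5,"pics/t6.png")
E
```

```text
[ 0.53702332 -0.0374636   0.05026054]
0.02 [-0.9 -0.6 -1.3] [ 0.   -0.04 -0.06] [ 0.      0.     -0.0002] 0.0099
0.04 [-0.3  0.2 -2. ] [ 0.    0.04 -0.05] [ 0.0001  0.     -0.0002] 0.0099
0.06 [-0.4 -0.1 -0.2] [-0.03  0.18  0.01] [-0.0003  0.     -0.0002] 0.0103
0.08 [-2.   0.1  0.4] [-0.02  0.24 -0.03] [-0.0003  0.0001 -0.0002] 0.0097
0.1 [-0.   1.3  1.1] [-0.03  0.28 -0.07] [0.0005 0.     0.0001] 0.01
0.12 [ 0.8 -0.7 -0.5] [-0.01 -0.   -0.03] [ 0.0002 -0.     -0.0002] 0.0098
0.14 [ 1.2 -0.9 -1.5] [ 0.04 -0.   -0.01] [ 0.0003 -0.0001 -0.0002] 0.0097
0.16 [-0.2  0.6 -1.6] [ 0.01 -0.04  0.04] [ 0.0002  0.     -0.0002] 0.01
0.18 [-0.5  0.4 -1.1] [-0.   -0.04  0.01] [ 0.0002  0.     -0.0001] 0.0097
19.1167
```

View pics/s6.png

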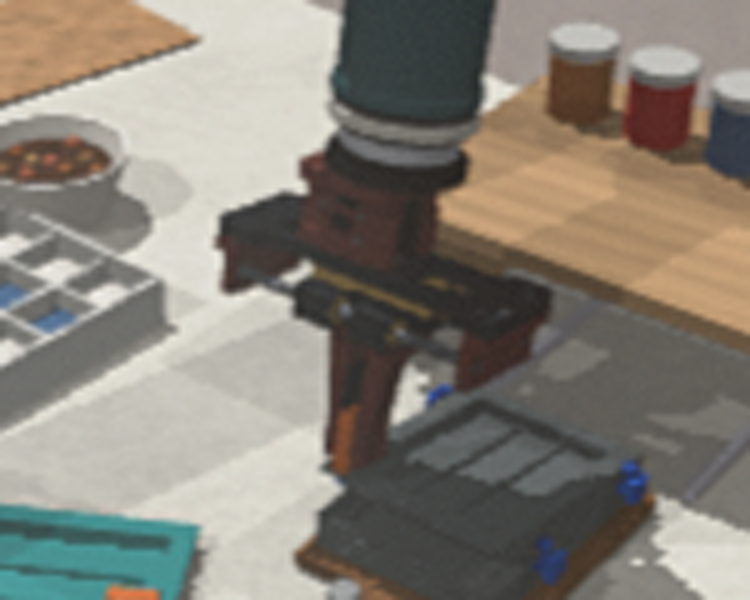

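View pics/t6.png

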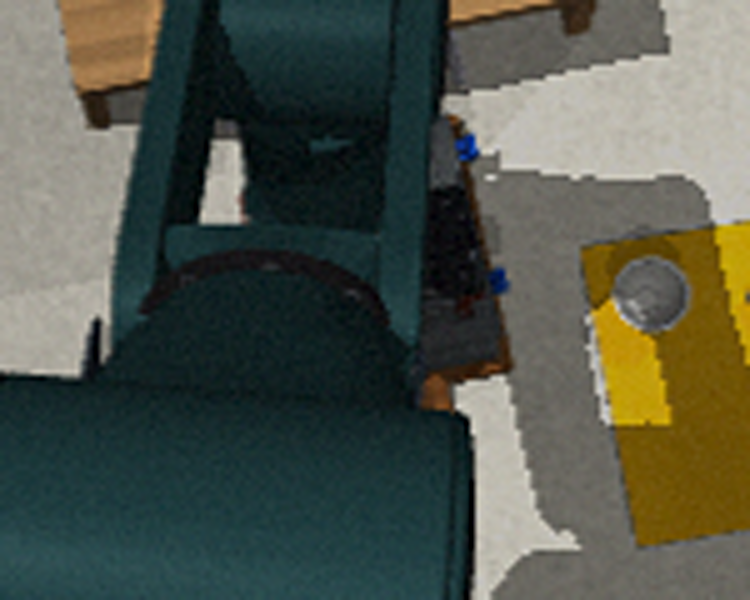

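The near end is up, the near nubs have let go and the second tray is still seated. I'll continue past 0.3 rad, then lift.

```bash
python3 - <<'E'
from h import *
p0,H=np.load("H.npy")
for th in np.arange(.22,.3801,.04):
    p=H+Rn.from_rotvec(Y*th).apply(p0-H)
    servo_line(p,ori(-1,th),rate=.03)
    print(round(th,2),current_force().round(1),current_torque().round(2),(current_position()-p).round(4))
q=ori(-1,.38)
servo_line(p+Z*.012,q,rate=.03);print(current_force().round(1),current_torque().round(2),current_clock())
c=capture("side");crop(c,200,100,150,120,5,"pics/s7.png")
E
```

```text
0.22 [0.7 0.7 0.6] [ 0.01 -0.16  0.  ] [ 0.0003  0.     -0.0001]
0.26 [ 1.3 -0.6 -1.3] [-0.03 -0.25  0.02] [ 0.0002  0.     -0.0002]
0.3 [ 1.  -0.7 -1. ] [ 0.02 -0.24 -0.02] [ 0.0002 -0.     -0.0002]
0.34 [ 1.9 -0.4  0.6] [-0.05 -0.49  0.03] [ 0.0006 -0.0001 -0.0001]
0.38 [1.4 0.2 1.4] [-0.08 -0.4   0.05] [ 0.0003 -0.     -0.0001]
[ 0.1  1.  -1.3] [0.06 0.01 0.02] 21.475
```

View pics/s7.png

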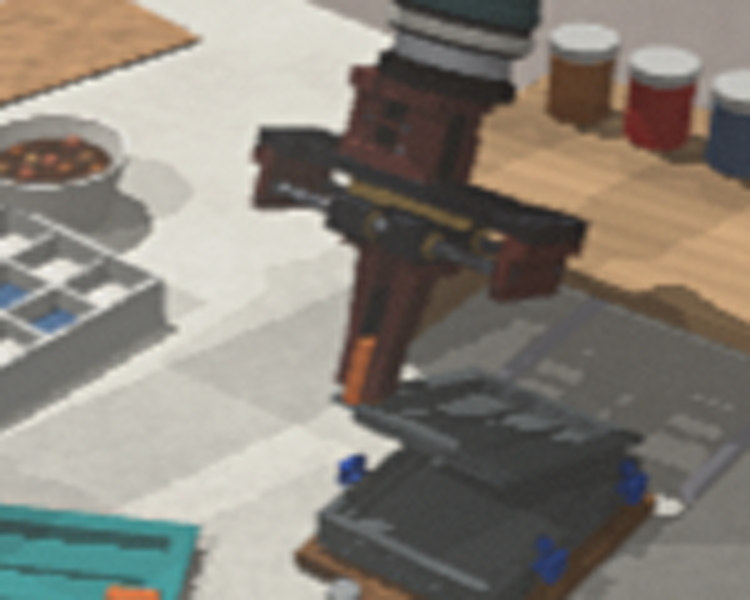

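The tray is free and the second tray is seated. I'll lift, level the tray and carry it over the mat.

```bash
python3 - <<'E'
from h import *
q=ori(-1,.38);p=current_position()
servo_line(p+Z*.06,q,rate=.1)
p=current_position();servo_line(p-X*.03+Z*.02,ori(-1,0),rate=.08)
print(current_position())
M=np.array([.5185,-.298,0]);G=M-X*.066+Y*.048
servo_line([*G[:2],.20],ori(-1,0),rate=.15)
servo_line([*G[:2],.124+.036-.017],ori(-1,0),rate=.06)
print(current_position(),current_finger_gap(),current_clock())
sleep(.3)
for n in("side","top"):
    c=capture(n);cv2.imwrite(f"pics/{n}8.png",c["image"]);np.savez(f"{n}8.npz",**c)
    P=cloud(c);f=(np.hypot(P[...,0]-M[0],P[...,1]-M[1])<.10)&(P[...,2]>.09)&(P[...,2]<.165);hsv=cv2.cvtColor(c["image"],cv2.COLOR_BGR2HSV)
    f&=hsv[...,1]<70
    pp=P[f];A=np.c_[pp[:,0]-M[0],pp[:,1]-M[1],np.ones(len(pp))];s=np.linalg.lstsq(A,pp[:,2],rcond=None)[0];print(n,len(pp),s.round(3),cv2.minAreaRect(pp[:,:2].astype(np.float32)*1000))
E
```

```text
[ 0.52032476 -0.0396185   0.19532933]
[ 0.44716969 -0.25913188  0.14334363] 0.009597566987723988 25.6667
side 2041 [-0.015 -0.037  0.131] ((518.9556274414062, -299.89215087890625), (163.43841552734375, 120.7786636352539), 7.530298233032227)
top 342 [0.067 0.124 0.126] ((568.336181640625, -248.15274047851562), (56.403411865234375, 108.98330688476562), 57.902130126953125)
```

View pics/side8.png

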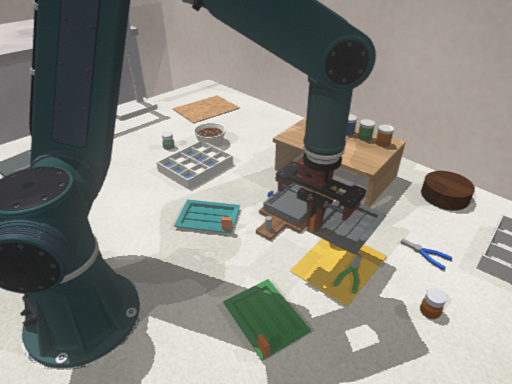

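View pics/top8.png

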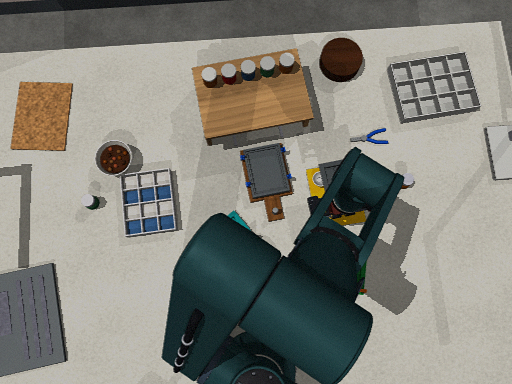

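The tray is level (slopes under 0.04) and centred on the mat at (0.519,-0.300). In the top view the carrier is out at (268,180) with the second tray on it. One last check of the knob, second tray height and stillness before I hand in.

```bash
python3 - <<'E'
from h import *
c=capture("top");P=cloud(c)
k=(np.hypot(P[...,0]-.474,P[...,1]+.094)<.02)&(P[...,2]>.045);print("knob",P[k].mean(0).round(4))
f=(P[...,2]>.015)&(P[...,2]<.06)&(np.hypot(P[...,0]-.608,P[...,1]+.076)<.045);pp=P[f]
A=np.c_[pp[:,0]-.608,pp[:,1]+.076,np.ones(len(pp))];print("2nd tray plane",len(pp),np.linalg.lstsq(A,pp[:,2],rcond=None)[0].round(4))
s=capture("side");Q=cloud(s);M=[.5185,-.298]
f=(np.hypot(Q[...,0]-M[0],Q[...,1]-M[1])<.10)&(Q[...,2]>.115)&(Q[...,2]<.16);h=np.histogram(Q[f][:,2],bins=np.arange(.115,.161,.005));print(h[0],h[1].round(3))
for d in(silhouettes("top","dish")[:2]+silhouettes("side","dish")[:2]):print(d["conf"],np.round(d["xy"]))
print(np.abs(current_qvel()).max(),current_force().round(1),current_finger_gap(),current_clock())
print(close_job())
E
```

```text
knob [ 0.4751 -0.0935  0.0522]
2nd tray plane 591 [-0.0042  0.0035  0.029 ]
[   0   39 1115  206  698   11   26   28   27] [0.115 0.12  0.125 0.13  0.135 0.14  0.145 0.15  0.155 0.16 ]
0.0016983793438550868 [ 1.  -0.5 -0.8] 0.010037687020718594 26.2667
the job is handed in; nothing more can be done
None
```

I pulled the carrier out by its knob, peeled off the top grey tray and handed the job in at 26.3 s with the tray held over the mat. The hand-in gives no verdict.

- **Carrier:** it ran to its stop at about 0.150 m. In the last check the knob still read (0.475, -0.094), so it has stayed out.
- **Peel:** I took the tray by its orange tab and turned it 0.38 rad about the far flange edge, tab end up. Only then did I lift it. Force readings between steps stayed at about 2 N.
- **Second tray:** it shows flat at the end, with a fitted slope under 0.005, and its height looks seated.
- **Held tray:** the gripper gap is 10.0 mm, the thickness of the tab, and the joints are still. The tray is centred within about 2 mm of the mat's middle. Its flange top is about 0.136–0.139 m above the table, so the underside is about 12 cm above the mat.

**Checks that fell short:**
- A tilt fit of the held tray from the top camera disagreed with the side camera (slopes of 0.07–0.12 against under 0.04). The arm hid most of the tray from above, so I trusted the side view.
- The network did not report the dish in the last pictures. It looked undisturbed in the top view just before.
- I compared the other objects only by eye, and they looked unmoved.

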